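# Second storey of stack-nest bins

### The job

Unhook the top bin of the nested stack on the sloping stand by sliding it up the slope until you feel its stop, draw it out without dragging or pushing the bin it sits in out of place, and stand it centred on the filled bin on the bench, turned half a turn to that bin so that its feet rest on the rim instead of nesting. Lower it gently on to the rim rather than dropping it, let go, and leave the rest of the stack, the filled bin with its contents and everything else where they are.

Things in the scene. Friction and masses are not known exactly. Their poses are not given: they have to be found in the camera images.
- top_bin: Bin to move: uppermost of 3 equal nested grey plastic bins on the stand, open top, 152 x 110 mm over the rim, 60 high, walls 2.5 thick tapering in to a 97 x 73 floor; 0.15-0.31 kg. Origin: centre of underside; z out of its mouth (at the start 30 deg from vertical), x the long way towards the end with the white card (at the start down the slope), y the short way.
- top_grip (a point): On top_bin's +y rim, mid-thickness, top edge: (14, 50.5, 60) mm in its frame. The rim is an upright band 9 mm thick, 20 tall (outer faces y = +-55, x = +-76), unbroken here for x = -5 to 34, likewise on the -y side: good places to pinch. The next bin's rim lies flush right below it: fingers over 20 mm below the top edge catch that one too.
- top_foot (a point): Underside of one of top_bin's 4 feet: (44, 50, 20.5) mm in its frame; others at x = -16 and on the -y side. Feet: 14 mm wide in x, 12.5 tall, out to y = +-55. Above each, from z = 30 to the top, a slot cuts the long wall and rim: 20 mm wide (x from 10 below to 10 above the foot's centre), but only 16 at the mouth, where a 5.5 mm thick hook covers the 4 mm at the +x side. All bins alike.
- next_bin: Bin that top_bin is nested in: equal, same frame, loose, held only by its weight in the lowest bin (no hooks, screwed on). Nested bins are 20 mm apart in z; lying to +x, as now, the upper's feet are caught under the lower's hooks (1.5 mm of lift); slid some 6 mm to -x, to the stop (2 mm window), they clear them; 20 mm along z then frees them. 1-2 N past the stop pushes this bin too: it must stay.
- filled_bin: An equal bin (same frame, sizes), loose, 0.4-0.6 kg, level on the bench with two wooden blanks in it. The top bin is to stand on it, centred: turned half a turn about z, its feet stand on this rim, its origin 39.5 mm above this one, its floor 20.5 mm down inside this rim, with play of 5 mm in y and 11 in x that it should not use up. Not turned, it would nest.
- stand: Fixed wooden stand, 150 x 130 mm, with a board sloping 30 degrees, low edge towards its own -x (roughly towards the robot). Origin on the bench under the board's centre, x: horizontally uphill. The centre of the lowest bin's underside is 75 mm above the origin; the bins' card ends point downhill.
- top_card (a point): Middle of the outer face of top_bin's card end: (76, 0, 50) mm in that bin's frame.
- filled_card (a point): Middle of the outer face of filled_bin's card end: (76, 0, 50) mm in that bin's frame.
- blank0: Wooden blank lying in the filled bin, 73 x 22 x 22 mm, origin on its underside, 30 mm from its thick end.
- blank1: The other wooden blank in the filled bin, same size.
- paint_tin: Bystander: round tin, 76 mm across, 90 mm high. Origin under its centre.
- glue_bottle: Bystander: white bottle, 56 mm across, 150 mm high. Origin under its centre.
- varnish_jar: Bystander: amber jar, 64 mm across, 75 mm high, between the stand and the filled bin. Origin under its centre.
- brush_mug: Bystander: white cup, 72 mm across, 85 mm high. Origin under its centre.
- mallet: Bystander: wooden mallet lying on the bench, 220 mm long, head 60 mm high. Origin under its middle.
- scraper: Bystander: flat hand scraper 200 mm long lying on the bench.
- sanding_block: Bystander: cork block 110 x 60 x 35 mm. Origin under its centre.
Not all that is in view belongs to the job. What is shaped like the filled_bin but blue or pink is not meant.

How it is judged:
By the outcome, as a careful person would: the job done as asked, in the order asked, and still so for the second after the job is handed in, with the robot touching nothing.
It also fails if it takes over 59 s, if anything falls off the work surface, if the arm or the gripper's body presses on something with over 40 N, if the wrist force passes 120 N, or if a joint passes its speed limit or range.

### The arm

A 6-joint arm with a two-finger parallel gripper is mounted at the origin on the work surface. World frame = base frame: x ahead of the robot, y to its left, z up, the work surface at z = 0. Lengths are in m, angles in rad, forces in N, time in s.
With the tool pointing down it reaches from about 0.325 to 0.775 m from the base axis. Payload 5.5 kg.
Tool frame: the origin (TCP) lies midway between the tips of the shut fingers; the grasp point (between the pads) lies arm.pinch_z behind it (arm.pinch_z is the distance from the TCP to the grasp point, in m); x points along the fingers, y is the direction in which the jaws open and shut, and the axes are right-handed (so a half turn about x gives the same grasp; the last joint's range is limited). The gripper opens to 88 mm and grips with 3 to 60 N. Pads are 20 mm wide; open, the fingers measure 115 mm over their backs; the gripper's body (75 mm by 178 mm) begins 61 mm behind the grasp point.
Start: joints at [1.107, 0.091, 1.231, -0, 1.82, -0.057], TCP at [0.237, 0.551, 0.223] pointing down, gripper open.
Joint ranges: [-2.87, 2.87], [-0.86, 2.18], [0.17, 2.46], [-1.51, 4.65], [0.06, 2.69], [-2.65, 2.65]. Speed limits (rad/s): [2.57, 2.57, 3.01, 3.14, 3.14, 3.14].

### API

Orientations are given as a unit quaternion [x, y, z, w].
In Python, from cell import arm gives the robot as it stands. The module is installed in compiled form; this text tells all that it offers.
- The arm moves only by the shell command python3 -m pendant 'ROWS' [FORCE]. ROWS is JSON, a list of rows, each a list of 5 numbers: the shift along the tool's x, y, z in m, then the turn about the tool's x in degrees, then the finger opening in m, from 0 to 0.0878. In form: [[dx, dy, dz, turn, claw], ...]. A call has 1 to 8 rows; each row is the pose to reach, as a shift and turn from the pose commanded when the call began, along the tool's axes at that moment; what a row does not reach only later rows make up. A row lasts 1/12 s, in which the tool goes at most 41.7 mm and 7.16 degrees, less where a joint would pass 70% of its speed; a pose out of reach is approached as far as the arm can. A call with a gripper value outside its range is refused whole. The fingers move at their own pace and stop on an object; FORCE is the grip in N (left out, the last holds). Time passes only in rows, so rows that repeat a pose let the fingers close. It gives the time, the measured TCP pose, the force and the opening at its end, in the units of the state.
- arm.read_state(): the state, without advancing time (a new reading comes with each control period).
- arm.capture(name): name is "side" or "top" or "wrist"; returns a dict with "frame" (480x640x3 uint8, red, green, blue), "intrinsics" (3x3 intrinsics, pixels), "distortion" ([k1, k2, p1, p2, k3] as OpenCV has them; the pictures are not rectified), "xyz" and "orientation" of the camera in the world; the wrist camera has in their place "mount" (4x4, takes a point from camera to tool coordinates, whose origin is the TCP and whose axes are the tool frame's). Camera axes: x right, y down, z forward; pixel columns grow to the right and rows downward; lengths in m; the calibration is good to about 2 mm. A picture is of the moment at which its call begins: read the wrist's pose just before it. There is no depth.
- arm.job_done(): hands the job in, once; it reports no verdict.
The state is a dict: "time": time; "joint_positions": joint angles; "qd": joint speeds; "joint_torque": joint torques, N m; "position": TCP position; "tcp_rot": TCP orientation; "contact_force": force on the tool from outside, world axes, zero at the start; "moment": the same for the moment, N m; "grip_width": finger opening in m.
Only numpy, scipy, OpenCV 4.12 (cv2) and the standard library are available. Lean on these libraries where they do the work, as an engineer would, in place of code of your own. Each camera call takes 0.05 s, during which the arm holds its last target. There are 200 camera calls.

## Working session

There is one attempt and no reset: what is moved stays moved. The work goes in short steps, Python scripts to look and compute and a shell command to move; the robot and the scene stay as the last step left them, time stands still between calls to the robot, and variables do not carry over. Pictures are saved under pics/ and viewed, about 8 in all and at most 12, crops included, and the job is handed in when it is done.

```bash
mkdir -p pics; ls
python3 - <<'E'
from cell import arm
import cv2,json
s=arm.read_state();print(s); print(arm.pinch_z)
for n in("side","top","wrist"):
    c=arm.capture(n);cv2.imwrite(f"pics/{n}0.png",c["frame"][:,:,::-1])
    print(n,{k:v if not hasattr(v,'tolist') else v.tolist() for k,v in c.items() if k!="frame"})
E
```

```text
pics
{'time': 0.0, 'joint_positions': array([ 1.10729569e+00,  9.18682780e-02,  1.23186019e+00, -1.40884982e-05,
        1.81978872e+00, -5.67111163e-02]), 'qd': array([-3.96829792e-05, -1.12573770e-03,  5.11047074e-05,  1.02563043e-03,
       -6.42272493e-04,  1.73907052e-04]), 'joint_torque': array([ 1.25361894e-03, -4.46453512e+01, -4.06440139e+01,  6.99938997e-02,
        2.95293401e-02, -1.09252146e-04]), 'position': array([0.2372811 , 0.55077461, 0.22151574]), 'tcp_rot': array([ 0.14217458,  0.69270059, -0.14349214,  0.69235994]), 'contact_force': array([ 0.15327037, -0.25791663, -0.56282833]), 'moment': array([ 0.00924642, -0.00370201,  0.0371718 ]), 'grip_width': 0.08774052127238646}
0.0187
side {'intrinsics': [[554.484665736471, 0.0, 313.7479918058485], [0.0, 554.484665736471, 238.74720653072416], [0.0, 0.0, 1.0]], 'distortion': [-0.12604129239910924, 0.0, 0.0, 0.0, 0.0], 'xyz': [0.41755418260438787, -1.0429073324185276, 1.4220507757560132], 'orientation': [0.9408636714399226, -0.052757533343038635, 0.02070881609987602, -0.3340109869089476]}
top {'intrinsics': [[489.1666773487778, 0.0, 317.261640675991], [0.0, 489.1666773487778, 234.3867755272924], [0.0, 0.0, 1.0]], 'distortion': [-0.07701174773552497, 0.0, 0.0, 0.0, 0.0], 'xyz': [0.2937279827911138, 0.0008244175602456005, 1.2297766991539465], 'orientation': [0.7100883547784368, -0.6962105229038043, 0.07143965224071017, -0.07721277286686834]}
wrist {'intrinsics': [[350.15045768159104, 0.0, 320.6883948474131], [0.0, 350.15045768159104, 241.56415272998365], [0.0, 0.0, 1.0]], 'distortion': [-0.06935102733669402, 0.0, 0.0, 0.0, 0.0], 'mount': [[0.0004276112983981431, -0.24875234017385764, 0.9685670293823784, -0.16046602622543554], [0.9999995577724158, -0.0007049198315727252, -0.000622529519118346, -0.0004922854909849006], [0.0008376177819269788, 0.9685668672559775, 0.24875192873702692, -0.06702562977175908], [0.0, 0.0, 0.0, 1.0]]}
```

View pics/top0.png

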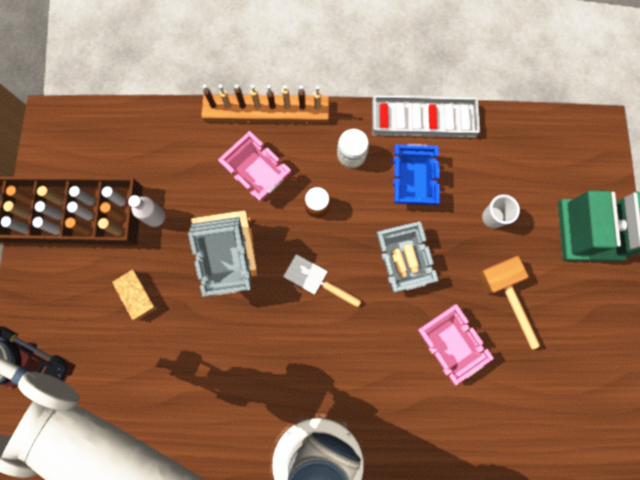

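View pics/side0.png

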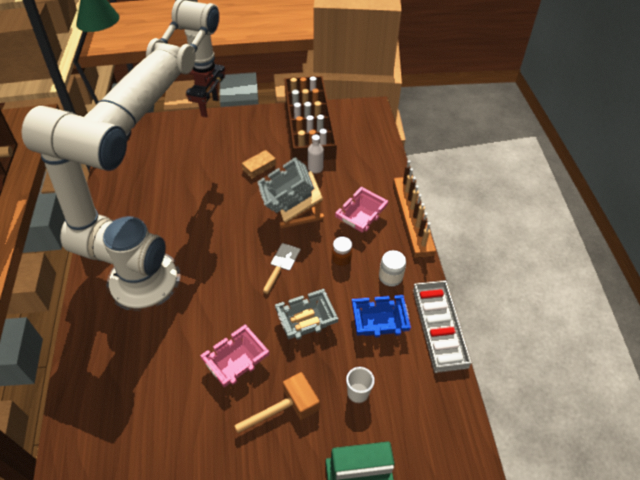

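The top view shows a grey stack at (220,255) on the tan stand, and a grey bin with two blanks at (407,257). The look-alikes are pink at (255,165) and (455,345), and blue at (417,175). The grey bin with blanks matches the description, so I'll confirm it in an enlarged crop.

Run:
```python
import cv2,numpy as np
t=cv2.imread("pics/top0.png");s=cv2.imread("pics/side0.png")
f=lambda im,x,y,w,h:cv2.resize(im[y:y+h,x:x+w],(400,300),interpolation=cv2.INTER_CUBIC)
# scales: top 100x75? use 3.33 & 4
a=np.vstack([np.hstack([f(t,155,205,133,100),f(t,345,210,133,100)]),np.hstack([f(s,230,150,133,100),f(s,240,265,133,100)])])
cv2.imwrite("pics/crop1.png",a)
```

```text
(no output)
```

View pics/crop1.png

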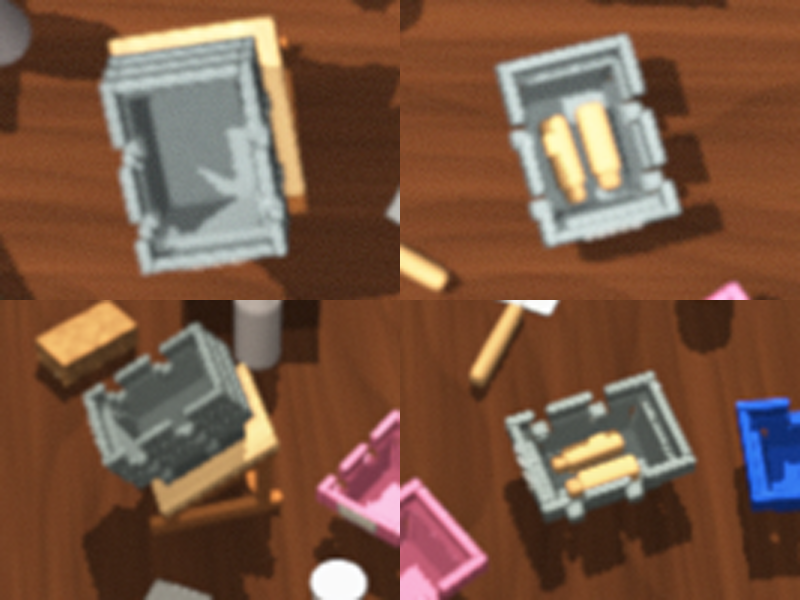

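The crop confirms the grey bin holding two blanks as filled_bin. Its slots are offset towards the robot, so its card end faces the robot, and the stack's card end does too. So the top bin needs a real half turn. Next I'll work out poses from the corners in both views.

```bash
cat > h.py <<'E'
import numpy as np,cv2
from scipy.spatial.transform import Rotation as R
from scipy.optimize import least_squares
from cell import arm
def pose(c,st=None):
    if "mount" in c:
        T=np.eye(4);T[:3,:3]=R.from_quat(st["tcp_rot"]).as_matrix();T[:3,3]=st["position"];T=T@np.array(c["mount"]);return T[:3,:3],T[:3,3]
    return R.from_quat(c["orientation"]).as_matrix(),np.array(c["xyz"])
def proj(P,c,st=None):
    Rm,t=pose(c,st);p=(np.atleast_2d(P)-t)@Rm
    return cv2.projectPoints(p,np.zeros(3),np.zeros(3),np.array(c["intrinsics"]),np.array(c["distortion"]))[0].reshape(-1,2)
def ray(px,z,c,st=None):
    Rm,t=pose(c,st);u=cv2.undistortPoints(np.array(px,float).reshape(-1,1,2),np.array(c["intrinsics"]),np.array(c["distortion"])).reshape(-1,2)
    d=np.c_[u,np.ones(len(u))]@Rm.T
    return t+d*((z-t[2])/d[:,2])[:,None]
def binR(yaw,tilt): # yaw: heading of bin x (horizontal), tilt: x down
    return R.from_euler("zy",[yaw,tilt]).as_matrix()
def topbin(p,slide=0): # p: stand x,y,yaw of bin x ; returns Rm,origin
    Rm=binR(p[2],np.pi/6); return Rm,np.array([p[0],p[1],.075])+Rm@[-slide,0,.04]
E
python3 - <<'E'
from h import *
T=arm.capture("top");S=arm.capture("side");st=arm.read_state()
M=R.from_quat(st["tcp_rot"]).as_matrix();print("tool axes cols\n",M.round(3))
print("slope corners pose:")
cor=np.array([[-76,55,60],[-76,-55,60],[76,-55,60],[76,55,60]])/1e3
# bin +y = world -y side (right)
tp=np.array([[238.8,227.3],[189.2,231.6],[203.9,295.4],[250.4,288.8]])
sp=np.array([[295.5,158.3],[258.3,180.6],[267.2,203.9]]);si=[1,2,3]
def f(p):
    Rm,o=topbin(p);P=o+cor@Rm.T
    return np.r_[(proj(P,T)-tp).ravel(),(proj(P[si],S)-sp).ravel()]
r=least_squares(f,[.55,.25,np.pi]);print("stand",r.x,r.fun.round(1))
fp=[[377.6,231.6],[421.5,222.3],[438.1,280.5],[393.9,290.8]]
C=ray(fp,.06,T);print(C.round(3),C.mean(0),[np.linalg.norm(C[i]-C[i-1]).round(3) for i in range(4)])
d=(C[2]+C[3]-C[0]-C[1]);print("filled yaw",np.arctan2(d[1],d[0]), )
d=(C[0]+C[3]-C[1]-C[2]);print(np.arctan2(d[1],d[0])+np.pi/2)
sp2=np.array([[505,417-300],[655,372-300],[693,462-300],[550,522-300]])-[400,0];sp2=sp2/3.008+[240,265]
D=ray(sp2,.06,S);print("side",D.round(3),D.mean(0))
for n,px,z in(("bottle",[150,222],0.0),("jar",[317,200],.075),):print(n,ray([px],z,T))
E
```

```text
tool axes cols
 [[-0.     0.396  0.918]
 [-0.001  0.918 -0.396]
 [-1.    -0.001 -0.   ]]
slope corners pose:
stand [0.41117653 0.22187392 3.49702977] [ -0.3   2.4   2.6   9.5  -0.1  -2.8   4.2  -9.8  -2.3  10.9  -3.  -13.1
   0.9  -9.6]
[[ 0.554 -0.135  0.06 ]
 [ 0.579 -0.243  0.06 ]
 [ 0.436 -0.28   0.06 ]
 [ 0.409 -0.173  0.06 ]] [ 0.49441435 -0.20772201  0.06      ] [np.float64(0.149), np.float64(0.112), np.float64(0.148), np.float64(0.11)]
filled yaw -2.8855102979153484
3.3785947515786208
side [[ 0.409 -0.173  0.06 ]
 [ 0.559 -0.137  0.06 ]
 [ 0.581 -0.242  0.06 ]
 [ 0.442 -0.291  0.06 ]] [ 0.49755095 -0.21077054  0.06      ]
bottle [[0.58129888 0.45157703 0.        ]]
jar [[0.62669308 0.01524627 0.075     ]]
```

```bash
sed -i 's/"zy"/"ZY"/' h.py
python3 - <<'E'
from h import *
T=arm.capture("top");S=arm.capture("side");st=arm.read_state()
cor=np.array([[-76,55,60],[-76,-55,60],[76,-55,60],[76,55,60]])/1e3
tp=np.array([[238.8,227.3],[189.2,231.6],[203.9,295.4],[250.4,288.8]])
sp=np.array([[295.5,158.3],[258.3,180.6],[267.2,203.9]]);si=[1,2,3]
def f(p):
    Rm,o=topbin(p);P=o+cor@Rm.T
    return np.r_[(proj(P,T)-tp).ravel(),(proj(P[si],S)-sp).ravel()]
r=least_squares(f,[.5,.2,np.pi]);print("stand",r.x,r.fun.round(1))
Rm,o=topbin(r.x);
for s in(1,-1):print("grip",o+Rm@[.014,s*.0505,.06])
print("o",o,"ycol",Rm[:,1],"uphill",-Rm[:,0],"z",Rm[:,2])
E
```

```text
stand [0.50733643 0.23275403 3.29912059] [ 0.6 -2.4  0.1  0.2 -1.  -0.3  0.4 -0.2 -0.  -1.4 -0.9  0.6 -2.8  1. ]
grip [0.45390359 0.17313342 0.15460254]
grip [0.43805899 0.27288285 0.15460254]
o [0.48758406 0.22961649 0.10964102] ycol [ 1.56877229e-01 -9.87618112e-01 -6.93889390e-18] uphill [0.85530237 0.13585967 0.5       ] z [-0.49380906 -0.07843861  0.8660254 ]
```

```bash
python3 -m pendant '[[-0.03,-0.251,0.329,-32.3,0.087],[-0.03,-0.251,0.329,-32.3,0.087],[-0.03,-0.251,0.329,-32.3,0.087],[-0.03,-0.251,0.329,-32.3,0.087],[-0.03,-0.251,0.329,-32.3,0.087],[-0.03,-0.251,0.329,-32.3,0.087],[-0.03,-0.251,0.329,-32.3,0.087],[-0.03,-0.251,0.329,-32.3,0.087]]'; python3 -m pendant '[[0,0,0,0,0.087],[0,0,0,0,0.087],[0,0,0,0,0.087],[0,0,0,0,0.087]]'
python3 - <<'E'
from h import *
s=arm.read_state();print(s["joint_positions"].round(3),R.from_quat(s["tcp_rot"]).as_matrix().round(3))
E
```

```text
time: 1.02
position: [0.3974, 0.2658, 0.2466]
tcp_rot: [-0.055, 0.705, 0.056, 0.705]
contact_force: [0.6, 0.6, 0.4]
grip_width: 0.0872
time: 1.35
position: [0.3963, 0.2686, 0.2461]
tcp_rot: [-0.056, 0.705, 0.056, 0.705]
contact_force: [0.7, -0.1, -0.0]
grip_width: 0.087
[ 0.524 -0.228  1.494  0.     1.876 -1.205] [[-0.    -0.158  0.987]
 [ 0.     0.987  0.158]
 [-1.     0.    -0.   ]]
```

```bash
python3 -m pendant '[[0,-0.084,0.031,0,0.04],[0,-0.084,0.031,0,0.04],[0,-0.084,0.031,0,0.04],[0,-0.084,0.031,0,0.04],[0,-0.084,0.031,0,0.04],[0,-0.084,0.031,0,0.04]]'
python3 - <<'E'
from h import *
s=arm.read_state();W=arm.capture("wrist");f=W["frame"][:,:,::-1].copy();cv2.imwrite("pics/w1.png",f)
np.save("w1.npy",np.r_[s["position"],s["tcp_rot"]])
Rm,o=topbin([.5073,.2328,3.2991])
cor=np.array([[-76,55,60],[-76,-55,60],[76,-55,60],[76,55,60],[14,50.5,60],[-16,-10+60,60],[44,50,60]])/1e3
p=proj(o+cor@Rm.T,W,s);print(p.round(0).tolist())
for q in p:cv2.circle(f,tuple(int(v) for v in q),3,(0,0,255),1)
cv2.imwrite("pics/w1o.png",f)
E
```

```text
time: 1.85
position: [0.44, 0.1911, 0.2462]
tcp_rot: [-0.056, 0.705, 0.056, 0.705]
contact_force: [0.3, -0.0, -0.1]
grip_width: 0.0506
[[287.0, 386.0], [444.0, 385.0], [428.0, 184.0], [291.0, 184.0], [295.0, 259.0], [295.0, 299.0], [297.0, 221.0]]
```

View pics/w1o.png

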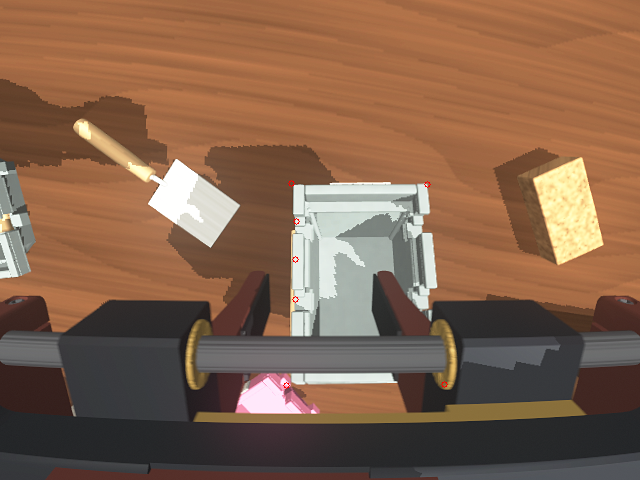

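Run:
```python
import cv2
f=cv2.imread("pics/w1o.png");cv2.imwrite("pics/c2.png",cv2.resize(f[170:310,265:445],(765,595),interpolation=cv2.INTER_NEAREST))
```

```text
(no output)
```

View pics/c2.png

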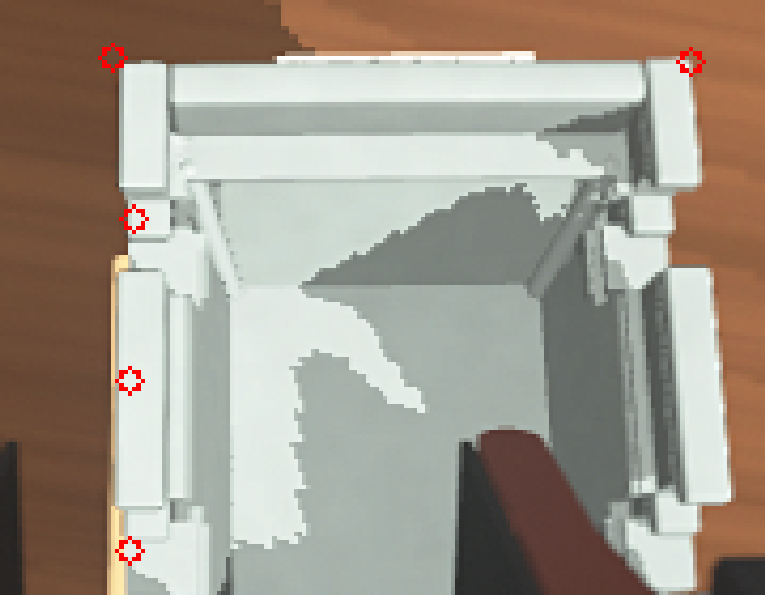

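```bash
python3 -m pendant '[[0,-0.0182,0.0148,0,0.034],[0.04,-0.0182,0.0148,0,0.034],[0.07,-0.0182,0.0148,0,0.034],[0.09,-0.0182,0.0148,0,0.034],[0.105,-0.0182,0.0148,0,0.034],[0.105,-0.0182,0.0148,0,0.034],[0.105,-0.0182,0.0148,0,0.034],[0.105,-0.0182,0.0148,0,0.034]]'
python3 - <<'E'
from h import *
s=arm.read_state();W=arm.capture("wrist");f=W["frame"][:,:,::-1].copy()
cv2.imwrite("pics/w2.png",cv2.resize(f[140:400,170:490],(800,650))[:600])
S=arm.capture("side");cv2.imwrite("pics/s2.png",S["frame"][140:260,230:360,::-1])
E
```

```text
time: 2.57
position: [0.4583, 0.1747, 0.1427]
tcp_rot: [-0.056, 0.704, 0.056, 0.706]
contact_force: [0.3, -0.2, 0.4]
grip_width: 0.0344
```

View pics/w2.png

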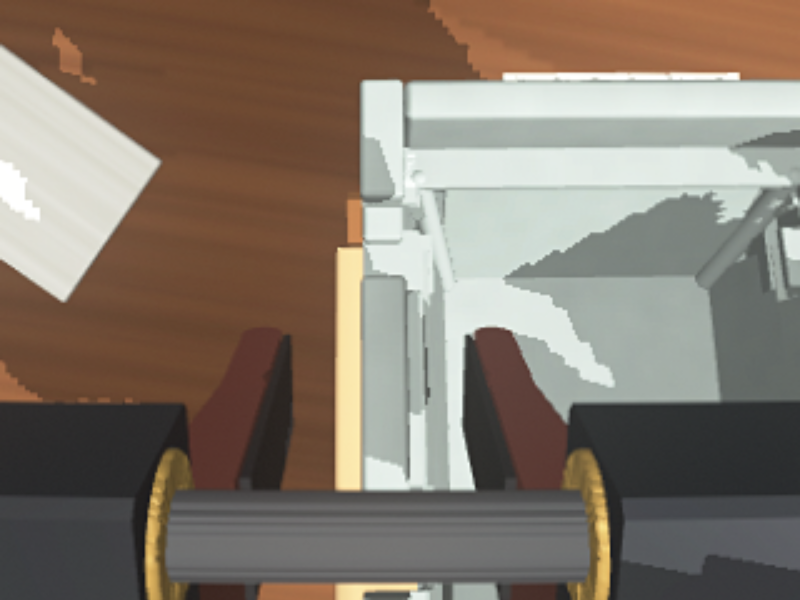

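```bash
python3 -m pendant '[[0,0.0012,0,0,0.034],[0,0.0012,0,0,0.022],[0,0.0012,0,0,0.014],[0,0.0012,0,0,0.0],[0,0.0012,0,0,0.0],[0,0.0012,0,0,0.0]]' 25; python3 -m pendant '[[0,0,0,0,0],[0,0,0,0,0],[0,0,0,0,0]]'
```

```text
time: 3.17
position: [0.4578, 0.175, 0.1412]
tcp_rot: [-0.055, 0.705, 0.056, 0.705]
contact_force: [-0.8, -0.2, -0.0]
grip_width: 0.009
time: 3.42
position: [0.4578, 0.175, 0.1412]
tcp_rot: [-0.055, 0.705, 0.055, 0.705]
contact_force: [-0.8, -0.5, 1.6]
grip_width: 0.0089
```

```bash
python3 -m pendant '[[-0.0004,0,-0.0002,0,0],[-0.0007,0,-0.0004,0,0],[-0.0007,0,-0.0004,0,0],[-0.0007,0,-0.0004,0,0]]'; python3 -m pendant '[[-0.0005,0,0.00085,0,0],[-0.001,0,0.0017,0,0],[-0.001,0,0.0017,0,0],[-0.001,0,0.0017,0,0]]'; python3 -m pendant '[[-0.0005,0,0.00085,0,0],[-0.001,0,0.0017,0,0],[-0.001,0,0.0017,0,0],[-0.001,0,0.0017,0,0]]'
```

```text
time: 3.75
position: [0.4575, 0.1749, 0.1417]
tcp_rot: [-0.055, 0.705, 0.055, 0.705]
contact_force: [-0.6, -0.3, -1.0]
grip_width: 0.0091
time: 4.08
position: [0.4593, 0.1751, 0.1429]
tcp_rot: [-0.055, 0.705, 0.055, 0.705]
contact_force: [-0.1, 0.1, -1.1]
grip_width: 0.0088
time: 4.42
position: [0.461, 0.1755, 0.144]
tcp_rot: [-0.055, 0.705, 0.055, 0.705]
contact_force: [0.1, -0.5, -1.9]
grip_width: 0.0086
```

```bash
python3 -m pendant '[[-0.0004,0,0.0007,0,0],[-0.0004,0,0.0007,0,0]]';python3 -m pendant '[[0,0,0,0,0]]';python3 -m pendant '[[-0.0003,0,0.0005,0,0],[-0.0003,0,0.0005,0,0]]'; python3 -m pendant '[[0,0,0,0,0]]'
```

```text
time: 4.58
position: [0.4617, 0.1756, 0.1444]
tcp_rot: [-0.055, 0.705, 0.055, 0.705]
contact_force: [0.0, -0.2, -2.8]
grip_width: 0.0088
time: 4.67
position: [0.4616, 0.1756, 0.1443]
tcp_rot: [-0.055, 0.705, 0.055, 0.705]
contact_force: [-0.2, 0.9, -1.0]
grip_width: 0.0088
time: 4.83
position: [0.4621, 0.1756, 0.1446]
tcp_rot: [-0.055, 0.705, 0.055, 0.705]
contact_force: [-0.1, 0.1, -2.0]
grip_width: 0.0088
time: 4.92
position: [0.4621, 0.1756, 0.1446]
tcp_rot: [-0.055, 0.705, 0.055, 0.705]
contact_force: [-0.4, 0.6, -1.5]
grip_width: 0.0093
```

```bash
python3 -m pendant '[[-0.00025,0,0.00043,0,0],[-0.00025,0,0.00043,0,0]]';python3 -m pendant '[[0,0,0,0,0]]'
```

```text
time: 5.08
position: [0.4624, 0.1756, 0.1448]
tcp_rot: [-0.056, 0.705, 0.055, 0.705]
contact_force: [-1.7, -0.8, -2.1]
grip_width: 0.0089
time: 5.17
position: [0.4623, 0.1756, 0.1447]
tcp_rot: [-0.056, 0.705, 0.055, 0.705]
contact_force: [-1.5, -1.0, -2.7]
grip_width: 0.0088
```

The force along x rose to about -1.6 N after 5.7 mm of travel, so that is the stop. I'll back off 0.8 mm and draw out along the bin's z.

```bash
python3 -m pendant '[[0.0004,0,-0.0007,0,0],[0.0004,0,-0.0007,0,0],[0.0004,0,-0.0007,0,0]]';python3 -m pendant '[[-0.0009,0,-0.0005,0,0],[-0.0017,0,-0.001,0,0],[-0.0026,0,-0.0015,0,0],[-0.0026,0,-0.0015,0,0]]'
```

```text
time: 5.42
position: [0.4619, 0.1756, 0.1446]
tcp_rot: [-0.055, 0.705, 0.055, 0.705]
contact_force: [0.0, 0.2, -2.5]
grip_width: 0.0089
time: 5.75
position: [0.4604, 0.1754, 0.1474]
tcp_rot: [-0.055, 0.705, 0.055, 0.705]
contact_force: [-0.0, -0.3, -3.6]
grip_width: 0.0088
```

```bash
python3 -m pendant '[[-0.0009,0,-0.0005,0,0],[-0.0017,0,-0.001,0,0],[-0.0026,0,-0.0015,0,0],[-0.0026,0,-0.0015,0,0]]'
python3 - <<'E'
from h import *
s=arm.read_state();print(s["contact_force"].round(2),s["moment"].round(3))
W=arm.capture("wrist");S=arm.capture("side");f=W["frame"][:,:,::-1]
a=cv2.resize(f[140:340,270:540],(800,593));b=cv2.resize(S["frame"][140:240,230:360,::-1],(390,300))
cv2.imwrite("pics/w3.png",a);cv2.imwrite("pics/s3.png",b)
E
```

```text
time: 6.08
position: [0.4589, 0.1751, 0.15]
tcp_rot: [-0.055, 0.705, 0.055, 0.705]
contact_force: [-1.0, -0.0, -1.7]
grip_width: 0.0087
[-0.98 -0.04 -1.71] [-0.058  0.065  0.035]
```

View pics/w3.png

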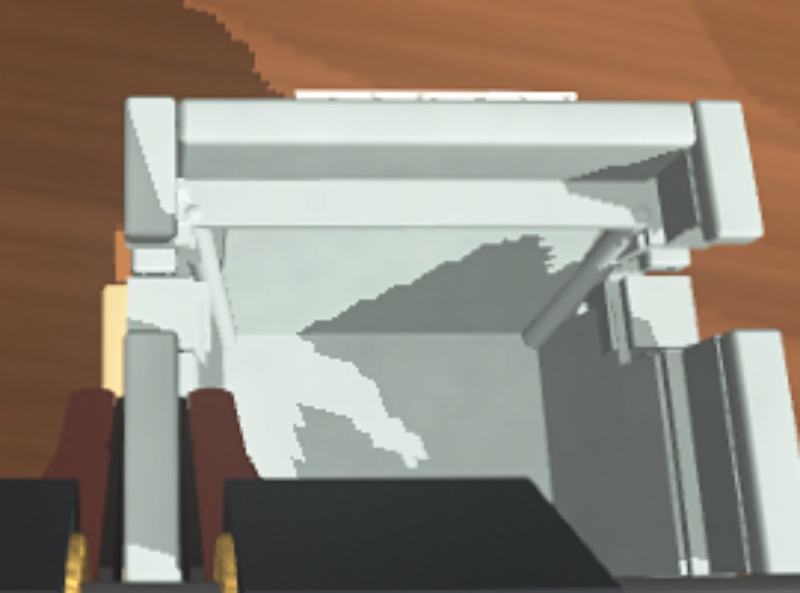

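The bin is held square in the jaws and moving freely with no rise in force. I'll carry on drawing it out.

```bash
python3 -m pendant '[[-0.0017,0,-0.001,0,0],[-0.0035,0,-0.002,0,0],[-0.0052,0,-0.003,0,0],[-0.0069,0,-0.004,0,0],[-0.0069,0,-0.004,0,0]]';python3 -m pendant '[[-0.0026,0,-0.0015,0,0],[-0.0052,0,-0.003,0,0],[-0.0078,0,-0.0045,0,0],[-0.0104,0,-0.006,0,0],[-0.013,0,-0.0075,0,0],[-0.0173,0,-0.01,0,0],[-0.0217,0,-0.0125,0,0],[-0.026,0,-0.015,0,0]]'; python3 -m pendant '[[-0.03,0,-0.017,0,0],[-0.05,0,-0.02,0,0],[-0.08,0,-0.025,0,0],[-0.08,0,-0.025,0,0],[-0.08,0,-0.025,0,0],[-0.08,0,-0.025,0,0]]'
python3 - <<'E'
from h import *
F=[];M=[]
s=arm.read_state()
for n in("side","top"):
    c=arm.capture(n);cv2.imwrite(f"pics/{n}4.png",c["frame"][:,:,::-1])
s=arm.read_state();print(s["contact_force"].round(2),s["moment"].round(3))
t=cv2.imread("pics/top4.png");d=cv2.imread("pics/side4.png")
a=np.hstack([cv2.resize(t[195:315,150:300],(400,320)),cv2.resize(d[110:240,210:372],(400,320))])
cv2.imwrite("pics/c4.png",a)
E
```

```text
time: 6.6
position: [0.4549, 0.1745, 0.1572]
tcp_rot: [-0.055, 0.705, 0.055, 0.705]
contact_force: [-0.4, -0.3, -1.3]
grip_width: 0.0084
time: 7.27
position: [0.4399, 0.1721, 0.1832]
tcp_rot: [-0.055, 0.705, 0.055, 0.705]
contact_force: [0.2, -0.4, -2.0]
grip_width: 0.0088
time: 7.77
position: [0.4154, 0.1682, 0.2617]
tcp_rot: [-0.055, 0.705, 0.055, 0.705]
contact_force: [0.3, 0.4, -2.0]
grip_width: 0.0086
[-0.16  0.38 -2.27] [-0.065  0.022  0.006]
```

View pics/c4.png

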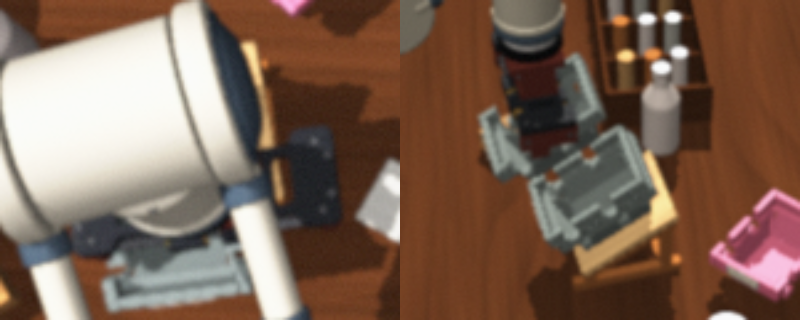

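The held bin is in the jaws, and the stack under it is undisturbed in the side view. The tool can't tilt, so I'll set the bin on clear bench to level it, re-grip it level, and then stack it.

```bash
python3 -m pendant '[[0.0,0.0924,-0.122,0,0],[0.0,0.0924,-0.122,0,0],[0.0,0.0924,-0.122,0,0],[0,0.0924,-0.122,0,0],[0,0.0924,-0.122,0,0],[0,0.0924,-0.122,0,0]]';python3 -m pendant '[[0.04,0,0,0,0],[0.08,0,0,0,0],[0.12,0,0,0,0],[0.15,0,0,0,0],[0.175,0,0,0,0],[0.18,0,0,0,0],[0.18,0,0,0,0]]'; python3 -m pendant '[[0.003,0,0,0,0],[0.006,0,0,0,0],[0.006,0,0,0,0]]'
```

```text
time: 8.37
position: [0.2795, 0.2409, 0.2615]
tcp_rot: [-0.057, 0.705, 0.056, 0.705]
contact_force: [0.2, 0.2, -2.1]
grip_width: 0.009
time: 8.95
position: [0.2799, 0.239, 0.08]
tcp_rot: [-0.056, 0.707, 0.054, 0.703]
contact_force: [0.2, 1.0, -1.3]
grip_width: 0.009
time: 9.2
position: [0.2813, 0.2408, 0.0778]
tcp_rot: [-0.055, 0.704, 0.056, 0.706]
contact_force: [-0.0, -0.1, -2.3]
grip_width: 0.009
```

```bash
python3 -m pendant '[[0.004,0,0,0,0],[0.008,0,0,0,0],[0.011,0,0,0,0],[0.012,0,0,0,0],[0.012,0,0,0,0]]';for i in 1 2 3; do python3 -m pendant '[[0.001,0,0,0,0],[0.0025,0,0,0,0],[0.0025,0,0,0,0]]' | grep -E "pos|force"; done;  python3 - <<'E'
from h import *
c=arm.capture("side");cv2.imwrite("pics/side5.png",cv2.resize(c["frame"][60:240,150:420,::-1],(800,533)))
E
```

```text
time: 9.62
position: [0.2802, 0.2403, 0.0642]
tcp_rot: [-0.056, 0.705, 0.055, 0.705]
contact_force: [-0.3, 0.1, -2.3]
grip_width: 0.0087
position: [0.2804, 0.2404, 0.0619]
contact_force: [-0.6, 0.4, -2.3]
position: [0.2805, 0.2404, 0.0595]
contact_force: [0.4, -0.2, -1.1]
position: [0.2812, 0.2403, 0.0587]
contact_force: [-0.4, -4.0, 6.4]
```

View pics/side5.png

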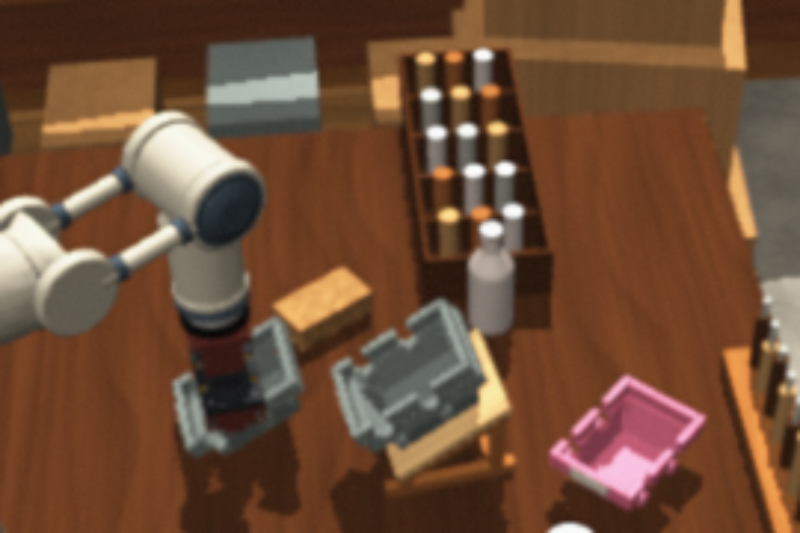

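Contact came at z = 0.059, as predicted for a 30° tilt. I'll move a little further from the stand, then pivot the bin level at a low grip force.

```bash
python3 -m pendant '[[-0.006,0,0,0,0],[-0.012,0.02,-0.02,0,0],[-0.012,0.04,-0.04,0,0],[-0.012,0.04,-0.04,0,0],[-0.003,0.04,-0.04,0,0],[-0.003,0.04,-0.04,0,0]]'; python3 -m pendant '[[0.001,0,0,0,0],[0.002,0,0,0,0],[0.002,0,0,0,0]]';python3 -m pendant '[[0,0,0,0,0],[0,0,0,0,0],[0,0,0,0,0],[0,0,0,0,0]]' 6; python3 -m pendant '[[0.0005,0,0.0035,0,0],[0.001,0,0.007,0,0],[0.002,0,0.0112,0,0],[0.002,0,0.0112,0,0]]'
python3 - <<'E'
from h import *
W=arm.capture("wrist");cv2.imwrite("pics/w6.png",W["frame"][:,:,::-1])
c=arm.capture("side");cv2.imwrite("pics/side6.png",cv2.resize(c["frame"][80:240,150:350,::-1],(600,480)))
E
```

```text
time: 10.92
position: [0.2348, 0.2735, 0.0589]
tcp_rot: [-0.056, 0.705, 0.056, 0.705]
contact_force: [0.1, 2.1, -0.2]
grip_width: 0.0091
time: 11.17
position: [0.2352, 0.2734, 0.0587]
tcp_rot: [-0.055, 0.705, 0.055, 0.705]
contact_force: [-2.3, -1.1, 3.4]
grip_width: 0.0088
time: 11.5
position: [0.2354, 0.2735, 0.0586]
tcp_rot: [-0.055, 0.704, 0.055, 0.705]
contact_force: [2.1, -1.8, 6.1]
grip_width: 0.0092
time: 11.83
position: [0.2465, 0.2754, 0.0558]
tcp_rot: [-0.055, 0.705, 0.055, 0.705]
contact_force: [2.2, -1.4, 3.4]
grip_width: 0.0089
```

View pics/side6.png

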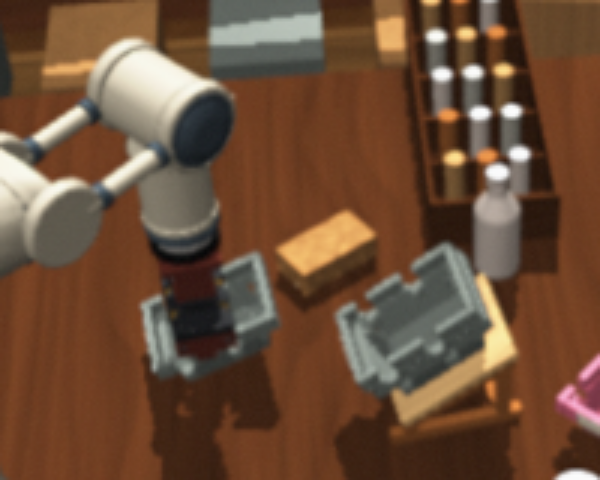

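The bin is pivoting in the jaws and is visibly flatter. Ten pictures viewed so far. I'll continue along the arc.

```bash
python3 -m pendant '[[0.001,0,0.0036,0,0],[0.0023,0,0.0072,0,0],[0.0036,0,0.0107,0,0],[0.0036,0,0.0107,0,0]]' ; python3 -m pendant '[[0.0017,0,0.0033,0,0],[0.0034,0,0.0066,0,0],[0.005,0,0.0099,0,0],[0.005,0,0.0099,0,0],[0.005,0,0.0099,0,0]]'
```

```text
time: 12.27
position: [0.2565, 0.2771, 0.0517]
tcp_rot: [-0.056, 0.705, 0.055, 0.705]
contact_force: [1.8, 0.4, 0.3]
grip_width: 0.0095
time: 12.68
position: [0.2661, 0.2787, 0.0472]
tcp_rot: [-0.055, 0.705, 0.055, 0.705]
contact_force: [-0.5, 1.4, -0.8]
grip_width: 0.0087
```

```bash
python3 -m pendant '[[0.0007,0,0,0,0],[0.0015,0,0,0,0],[0.0015,0,0,0,0.012],[0.0015,0,0,0,0.016],[0.0015,0,0,0,0.02],[0.0015,0,0,0,0.024],[0.0015,0,0,0,0.024],[0.0015,0,0,0,0.024]]'
python3 - <<'E'
from h import *
s=arm.read_state();W=arm.capture("wrist");T=arm.capture("side")
cv2.imwrite("pics/w7.png",W["frame"][:,:,::-1]);cv2.imwrite("pics/side7.png",T["frame"][:,:,::-1])
a=cv2.resize(W["frame"][100:440,170:570,::-1],(480,408));b=cv2.resize(T["frame"][140:230,170:250,::-1],(320,360));b=np.vstack([b,np.zeros((48,320,3),np.uint8)])
cv2.imwrite("pics/c7.png",np.hstack([a,b]))
E
```

```text
time: 13.35
position: [0.2661, 0.2787, 0.0459]
tcp_rot: [-0.055, 0.705, 0.055, 0.705]
contact_force: [-0.4, -0.3, -0.4]
grip_width: 0.0237
```

View pics/c7.png

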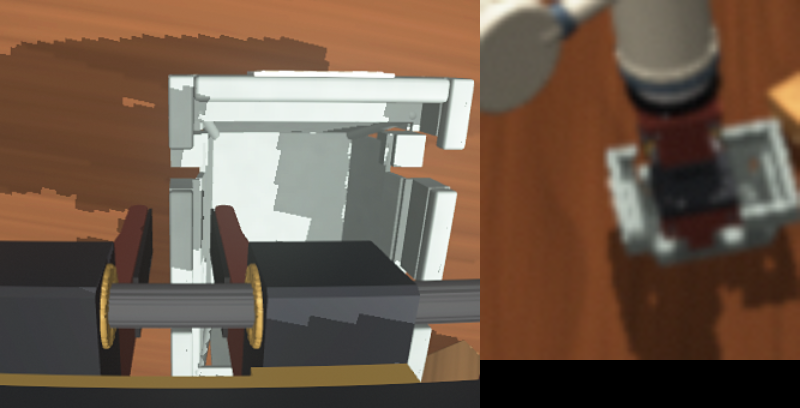

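The bin now stands level and square on the bench, card end towards the robot. I'll re-grip at the same place and lift.

```bash
python3 - <<'E'
from h import *
W=arm.capture("wrist");s=arm.read_state()
P=ray([[310.8,165],[565.8,166.7]],.06,W,s);M=R.from_quat(s["tcp_rot"]).as_matrix()
print("corners in tool",((P-s["position"])@M).round(4),np.linalg.norm(P[0]-P[1]))
E
python3 -m pendant '[[0,0,0,0,0.016],[0,0,0,0,0],[0,0,0,0,0],[0,0,0,0,0],[0,0,0,0,0],[0,0,0,0,0]]' 28; python3 -m pendant '[[-0.003,0,0,0,0],[-0.008,0,0,0,0],[-0.02,0,0,0,0],[-0.05,0,0,0,0],[-0.09,0,0,0,0],[-0.13,0,0,0,0],[-0.13,0,0,0,0]]'
```

```text
corners in tool [[-0.014  -0.0048 -0.0622]
 [-0.014   0.1035 -0.0626]] 0.10831586587002014
time: 14.0
position: [0.2661, 0.2787, 0.046]
tcp_rot: [-0.055, 0.705, 0.055, 0.705]
contact_force: [-0.8, -0.5, 0.4]
grip_width: 0.0091
time: 14.58
position: [0.2681, 0.2804, 0.1857]
tcp_rot: [-0.053, 0.701, 0.058, 0.709]
contact_force: [0.4, 0.2, -0.6]
grip_width: 0.0087
```

```bash
python3 -m pendant '[[-0.04,0,0,0,0],[-0.08,-0.01,0.004,0,0],[-0.124,-0.05,0.018,5,0],[-0.124,-0.09,0.032,12,0],[-0.124,-0.13,0.047,19,0],[-0.124,-0.17,0.061,26,0],[-0.124,-0.21,0.076,33,0],[-0.124,-0.25,0.09,40,0]]'; python3 -m pendant '[[0,0,0,7,0],[0,0,0,14,0],[0,0,0,21,0],[0,0,0,28,0],[0,0,0,35,0],[0,0,0,42,0],[0,0,0,49,0],[0,0,0,56,0]]'; python3 -m pendant '[[0,0,0,7,0],[0,0,0,14,0],[0,0,0,21,0],[0,0,0,28,0],[0,0,0,35,0],[0,0,0,42,0],[0,0,0,49,0],[0,0,0,56,0]]'
python3 - <<'E'
from h import *
s=arm.read_state();M=R.from_quat(s["tcp_rot"]).as_matrix();print(s["joint_positions"].round(2),M.round(3))
phi=np.arctan2(M[1,1],M[0,1]);print(np.degrees(phi))
print("to look:",(np.array([.423,-.33,.27])-s["position"])@M)
E
```

```text
time: 15.25
position: [0.3854, 0.0606, 0.3009]
tcp_rot: [0.191, 0.68, -0.191, 0.681]
contact_force: [1.3, 1.1, -2.0]
grip_width: 0.0089
time: 15.92
position: [0.3848, 0.0625, 0.3005]
tcp_rot: [0.488, 0.511, -0.488, 0.511]
contact_force: [0.1, 0.4, -2.5]
grip_width: 0.009
time: 16.58
position: [0.3848, 0.0626, 0.3005]
tcp_rot: [0.671, 0.222, -0.671, 0.222]
contact_force: [-0.1, 0.4, -1.9]
grip_width: 0.0088
[ 0.07 -0.44  1.56  0.    2.02  1.  ] [[ 0.     0.597 -0.802]
 [ 0.    -0.802 -0.597]
 [-1.     0.    -0.001]]
-53.35106931131751
to look: [0.0304324  0.33776132 0.20373359]
```

```bash
python3 -m pendant '[[0,0.034,0.02,5,0],[0,0.068,0.04,10,0],[0,0.102,0.06,15,0],[0,0.136,0.08,20,0],[0,0.17,0.102,22.5,0],[0,0.204,0.122,22.5,0],[0,0.238,0.142,22.5,0],[0,0.27,0.163,22.5,0]]'; python3 -m pendant '[[0,0,0,0,0],[0,0,0,0,0],[0,0,0,0,0]]'
python3 - <<'E'
from h import *
s=arm.read_state();M=R.from_quat(s["tcp_rot"]).as_matrix();print(np.degrees(np.arctan2(M[1,1],M[0,1])))
print(proj([[.495,-.209,.06]],{**arm.capture("wrist")},s), (np.array([.423,-.33,.27])-s["position"])@M)
W=arm.capture("wrist");im=W["frame"][:,:,::-1].copy();cv2.imwrite("pics/w8.png",im)
h=cv2.cvtColor(im,cv2.COLOR_BGR2HSV);m=((h[...,1]<60)&(h[...,2]>70)).astype(np.uint8)*255
m=cv2.morphologyEx(m,cv2.MORPH_OPEN,np.ones((3,3)));cs,_=cv2.findContours(m,cv2.RETR_EXTERNAL,cv2.CHAIN_APPROX_NONE)
for c in cs:
    if cv2.contourArea(c)>1500:print(cv2.contourArea(c),cv2.boundingRect(c))
E
```

```text
time: 17.25
position: [0.417, -0.2533, 0.3003]
tcp_rot: [0.702, 0.089, -0.701, 0.089]
contact_force: [-0.3, 0.3, -2.4]
grip_width: 0.0087
time: 17.5
position: [0.4172, -0.251, 0.3002]
tcp_rot: [0.701, 0.089, -0.701, 0.089]
contact_force: [-0.2, -0.4, -2.9]
grip_width: 0.0088
-75.53943300167536
[[300.74247398 135.37733597]] [0.03009857 0.07799265 0.01407267]
1673.5 (0, 454, 147, 26)
2312.0 (296, 339, 50, 75)
14917.0 (0, 335, 291, 80)
13159.5 (351, 333, 289, 87)
3388.0 (70, 79, 80, 84)
44597.0 (249, 61, 315, 276)
4983.0 (486, 49, 93, 72)
```

```bash
python3 -m pendant '[[0.015,0.04,0,0,0],[0.03,0.08,0.0,0,0],[0.03,0.08,0.0,0,0],[0.03,0.08,0.0,0,0],[0.03,0.08,0.0,0,0]]'
python3 - <<'E'
from h import *
s=arm.read_state();W=arm.capture("wrist");im=W["frame"][:,:,::-1].copy();cv2.imwrite("pics/w9.png",im)
q=proj([[.495,-.209,.06]],W,s)[0];print(q,s["position"],np.degrees(s["joint_positions"][5]))
np.save("w9.npy",np.r_[s["position"],s["tcp_rot"]])
h=cv2.cvtColor(im,cv2.COLOR_BGR2HSV);m=((h[...,1]<60)&(h[...,2]>70)).astype(np.uint8)*255
m=cv2.morphologyEx(m,cv2.MORPH_OPEN,np.ones((3,3)));cs,_=cv2.findContours(m,cv2.RETR_EXTERNAL,cv2.CHAIN_APPROX_NONE)
for c in cs:
    if cv2.contourArea(c)>1500:
        print(cv2.contourArea(c),cv2.boundingRect(c),end=" ")
        P=ray(c.reshape(-1,2),.06,W,s)[:,:2];r=cv2.minAreaRect(P.astype(np.float32)*1000);print(r)
cv2.drawContours(im,cs,-1,(0,0,255),1);cv2.imwrite("pics/w9o.png",im)
E
```

```text
time: 18.02
position: [0.4375, -0.3274, 0.2704]
tcp_rot: [0.701, 0.09, -0.701, 0.089]
contact_force: [-1.3, 0.5, -0.9]
grip_width: 0.0087
[222.25185573 135.12929256] [ 0.43750791 -0.32742675  0.27043453] 35.047030570152096
1893.0 (0, 453, 147, 27) ((-3.2042808532714844, -59.93181610107422), (51.214378356933594, 255.21820068359375), 23.051881790161133)
2383.5 (296, 338, 50, 76) ((244.60205078125, -378.3134765625), (108.10391998291016, 59.47487258911133), 15.689473152160645)
11260.5 (0, 334, 291, 72) ((198.23770141601562, -155.35415649414062), (91.14222717285156, 383.1035461425781), 9.691633224487305)
13172.0 (351, 333, 289, 87) ((293.9942932128906, -600.2384033203125), (123.8845443725586, 379.0537109375), 14.513747215270996)
33391.5 (310, 159, 254, 178) ((430.2593688964844, -460.07623291015625), (204.38360595703125, 274.1668395996094), 14.542451858520508)
3484.5 (0, 78, 77, 88) ((461.5636901855469, -8.698966979980469), (80.29454803466797, 56.84269332885742), 61.84405517578125)
15256.5 (165, 54, 117, 155) ((496.3428649902344, -211.02606201171875), (153.04531860351562, 113.65017700195312), 15.166852951049805)
5566.5 (432, 36, 92, 80) ((616.7636108398438, -445.26531982421875), (75.86207580566406, 94.40857696533203), 16.953948974609375)
```

The wrist view puts filled_bin at (0.496, -0.209) with yaw about 15°, and its card end towards the robot. That agrees with the earlier views to about 2 mm. The held bin hasn't shifted in the jaws, so I'll move it over.

```bash
python3 -m pendant '[[0,-0.035,-0.023,0,0],[0,-0.07,-0.046,0,0],[0,-0.105,-0.069,0,0],[0,-0.13,-0.087,0,0],[0,-0.145,-0.096,0,0],[0,-0.1501,-0.0997,0,0],[0,-0.1501,-0.0997,0,0],[0,-0.1501,-0.0997,0,0]]'; python3 -m pendant '[[0.04,0,0,0,0],[0.08,0,0,0,0],[0.11,0,0,0,0],[0.13,0,0,0,0],[0.14,0,0,0,0],[0.14,0,0,0,0],[0.14,0,0,0,0],[0.14,0,0,0,0]]'
python3 - <<'E'
from h import *
s=arm.read_state();M=R.from_quat(s["tcp_rot"]).as_matrix()
o=s["position"]+M@[.046,.0505,.0136];f=np.array([.4959,-.2094,0])
print(s["position"],"phi",np.degrees(np.arctan2(M[1,1],M[0,1])),"tool delta",((f+[0,0,.0395]-o)@M).round(4))
E
```

```text
time: 18.73
position: [0.496, -0.1583, 0.2711]
tcp_rot: [0.702, 0.089, -0.701, 0.09]
contact_force: [0.2, -0.8, -1.1]
grip_width: 0.0086
time: 19.4
position: [0.497, -0.1593, 0.1324]
tcp_rot: [0.703, 0.088, -0.7, 0.09]
contact_force: [-0.4, 0.5, -1.2]
grip_width: 0.0089
[ 0.49704093 -0.15926578  0.13236961] phi -75.55296522264067 tool delta [ 0.0469 -0.0024  0.0003]
```

```bash
python3 -m pendant '[[0.0,-0.0015,0,0,0],[0.01,-0.0015,0,0,0],[0.02,-0.0015,0,0,0],[0.028,-0.0015,0,0,0],[0.034,-0.0015,0,0,0],[0.037,-0.0015,0,0,0],[0.037,-0.0015,0,0,0],[0.037,-0.0015,0,0,0]]'
python3 - <<'E'
from h import *
s=arm.read_state();M=R.from_quat(s["tcp_rot"]).as_matrix()
o=s["position"]+M@[.046,.0505,.0136];f=np.array([.4959,-.2094,0])
print("tool delta",((f+[0,0,.0395]-o)@M).round(4))
a=[arm.capture(n)["frame"][:,:,::-1] for n in("wrist","side")]
for n,x in zip("ws",a):cv2.imwrite(f"pics/{n}10.png",x)
E
```

```text
time: 20.07
position: [0.4957, -0.1568, 0.0927]
tcp_rot: [-0.701, -0.089, 0.702, -0.089]
contact_force: [-0.2, -0.9, -1.4]
grip_width: 0.0086
tool delta [ 0.0072  0.0004 -0.0006]
```

Centred within about 1 mm and 7 mm above the rim. I'll lower in small steps and watch the force.

```bash
python3 -m pendant '[[0.002,0.0003,-0.0005,0,0],[0.004,0.0003,-0.0005,0,0],[0.005,0.0003,-0.0005,0,0],[0.005,0.0003,-0.0005,0,0]]' | grep -E "pos|force"; for i in 1 2 3; do python3 -m pendant '[[0.0005,0,0,0,0],[0.0008,0,0,0,0],[0.0008,0,0,0,0]]' | grep -E "pos|force"; done
```

```text
position: [0.4963, -0.157, 0.0876]
contact_force: [0.1, -0.3, -2.0]
position: [0.4964, -0.1571, 0.0872]
contact_force: [-0.2, 0.5, -2.5]
position: [0.4964, -0.1571, 0.0863]
contact_force: [-1.0, -0.2, -2.4]
position: [0.4964, -0.1571, 0.0856]
contact_force: [-0.1, 0.3, -1.5]
```

```bash
for i in 1 2; do python3 -m pendant '[[0.0005,0,0,0,0],[0.0008,0,0,0,0],[0.0008,0,0,0,0]]' | grep -E "pos|force"; done
```

```text
position: [0.4965, -0.157, 0.0854]
contact_force: [-1.2, 1.7, 1.8]
position: [0.4966, -0.157, 0.0854]
contact_force: [-2.5, 2.3, 6.1]
```

Contact is at z = 0.0854, against 0.0855 predicted for feet on the rim. I'll take off the excess pressure and open gently.

```bash
python3 -m pendant '[[-0.0007,0,0,0,0],[-0.0007,0,0,0,0]]' | grep -E "pos|force"; python3 -m pendant '[[0,0,0,0,0],[0,0,0,0,0],[0,0,0,0,0]]' 8 | grep -E "pos|force"; python3 -m pendant '[[0,0,0,0,0.010],[0,0,0,0,0.014],[0,0,0,0,0.018],[0,0,0,0,0.022],[0,0,0,0,0.026],[0,0,0,0,0.028],[0,0,0,0,0.028]]'; python3 -m pendant '[[-0.01,0,0,0,0.028],[-0.03,0,0,0,0.028],[-0.06,0,0,0,0.028],[-0.1,0,0,0,0.028],[-0.14,0,0,0,0.028],[-0.18,0.0,0,0,0.028],[-0.18,0.0,0.0,0,0.028],[-0.18,0,0,0,0.028]]'
```

```text
position: [0.4966, -0.157, 0.0853]
contact_force: [-2.3, 2.2, 5.6]
position: [0.4966, -0.157, 0.0853]
contact_force: [-2.4, 2.1, 5.2]
time: 22.75
position: [0.4964, -0.1571, 0.0845]
tcp_rot: [-0.701, -0.089, 0.702, -0.089]
contact_force: [-0.4, -0.9, -0.8]
grip_width: 0.028
time: 23.42
position: [0.4974, -0.1575, 0.2689]
tcp_rot: [0.704, 0.088, -0.699, 0.09]
contact_force: [-0.1, 0.4, -0.7]
grip_width: 0.0283
```

```bash
python3 -m pendant '[[0,-0.04,0.01,0,0.028],[0,-0.08,0.02,0,0.028],[0,-0.12,0.03,0,0.028],[0,-0.16,0.04,0,0.028],[0,-0.2,0.05,0,0.028],[0,-0.2,0.05,0,0.028],[0,-0.2,0.05,0,0.028]]'|grep pos
python3 - <<'E'
from h import *
t=arm.capture("top");s=arm.capture("side")
cv2.imwrite("pics/top11.png",t["frame"][:,:,::-1]);cv2.imwrite("pics/side11.png",s["frame"][:,:,::-1])
f=lambda im,x,y:cv2.resize(im[y:y+100,x:x+133],(400,300),interpolation=cv2.INTER_CUBIC)
g=lambda n:cv2.imread(f"pics/{n}.png")
cv2.imwrite("pics/c11.png",np.vstack([np.hstack([f(g("top11"),155,205),f(g("top11"),345,210)]),np.hstack([f(g("side11"),230,150),f(g("side11"),240,255)])]))
for n in("top","side"):
    d=cv2.absdiff(cv2.GaussianBlur(g(n+"0"),(5,5),0),cv2.GaussianBlur(g(n+"11"),(5,5),0)).max(2)
    m=cv2.morphologyEx((d>45).astype(np.uint8),cv2.MORPH_OPEN,np.ones((4,4)))
    k,_,st,_=cv2.connectedComponentsWithStats(m);print(n,[r[:5].tolist() for r in st[1:] if r[4]>40])
E
```

```text
position: [0.397, 0.0256, 0.2638]
top [[417, 218, 12, 11, 80], [181, 220, 193, 260, 20842], [393, 220, 22, 8, 98], [196, 232, 12, 6, 60], [440, 233, 12, 9, 93], [426, 235, 10, 18, 119], [394, 246, 31, 33, 674], [437, 249, 22, 18, 221], [433, 259, 10, 22, 132], [432, 271, 34, 27, 380], [201, 286, 50, 12, 292], [398, 300, 167, 174, 10062], [0, 328, 194, 152, 11815], [475, 350, 17, 22, 170], [178, 355, 23, 14, 247], [458, 375, 12, 8, 64], [329, 424, 5, 9, 43], [376, 425, 17, 6, 80], [360, 435, 23, 6, 107], [388, 435, 21, 6, 96], [332, 455, 20, 19, 201], [428, 455, 29, 9, 201], [359, 463, 7, 17, 97]]
side [[58, 0, 163, 135, 6143], [235, 76, 39, 61, 1867], [89, 81, 148, 159, 8008], [213, 92, 6, 9, 49], [38, 101, 32, 11, 228], [23, 113, 9, 14, 69], [11, 129, 60, 65, 2202], [241, 136, 40, 76, 1613], [72, 141, 7, 11, 68], [40, 170, 73, 92, 3076], [213, 195, 9, 9, 70], [188, 207, 25, 75, 1090], [145, 239, 21, 33, 385], [138, 242, 12, 15, 101], [277, 252, 10, 6, 52], [122, 255, 11, 4, 44], [161, 256, 22, 42, 520], [108, 261, 38, 22, 672], [318, 283, 10, 6, 50], [299, 287, 14, 7, 69], [276, 293, 17, 11, 100], [328, 292, 9, 14, 66], [167, 296, 7, 10, 52], [301, 296, 8, 9, 43], [287, 310, 38, 28, 642], [248, 324, 21, 31, 299], [58, 341, 5, 10, 42], [140, 355, 6, 15, 70], [243, 359, 11, 11, 100], [264, 358, 9, 10, 67], [287, 358, 16, 15, 141], [128, 383, 97, 65, 3904], [233, 384, 37, 46, 983], [51, 423, 18, 20, 239], [236, 438, 32, 29, 635], [227, 440, 8, 9, 55]]
```

View pics/c11.png

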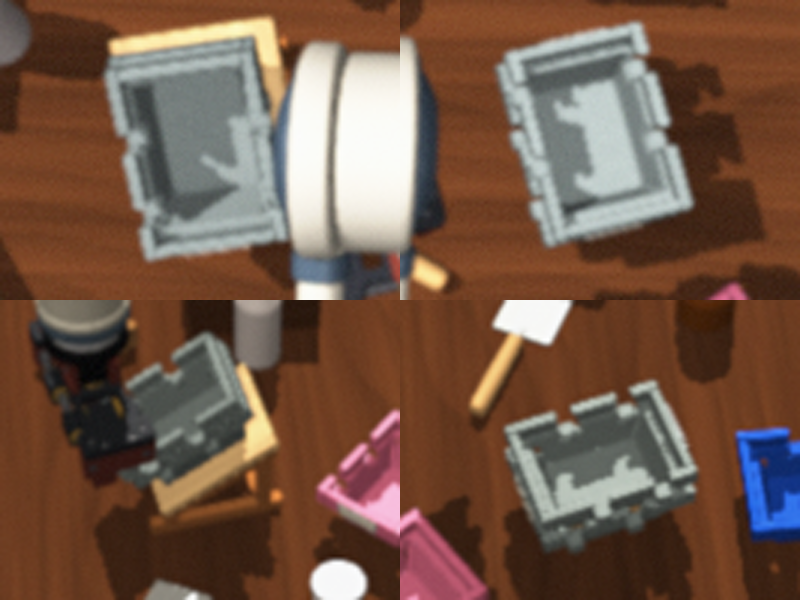

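The last view shows the top bin level on the filled bin with its slots at the far end, so it is turned half a turn. The rest of the stack is on the stand. A quick numeric check of both follows.

Run:
```python
from h import *
T=arm.capture("top")
px=(np.array([[507,57],[645,27],[692,210],[548,243]])-[400,0])/3.008+[345,210]
C=ray(px,.0995,T);print("placed",C.mean(0),[round(float(np.linalg.norm(C[i]-C[i-1])),3) for i in range(4)])
d=C[0]+C[1]-C[2]-C[3];print("yaw",np.degrees(np.arctan2(d[1],d[0])))
Rm,o=topbin([.5073,.2328,3.2991]);cor=np.array([[-76,55,40],[-76,-55,40],[76,-55,40],[76,55,40]])/1e3
print("next pred crop px",((proj(o+cor@Rm.T,T)-[155,205])*3.008).round(0).tolist())
print(arm.read_state()["time"])
```

```text
placed [ 0.49182752 -0.20798821  0.0995    ] [0.149, 0.113, 0.149, 0.115]
yaw 12.336283136394984
next pred crop px [[256.0, 52.0], [108.0, 73.0], [148.0, 260.0], [290.0, 241.0]]
24.15
```

```bash
python3 -c "
from cell import arm
arm.job_done();print(arm.read_state()['time'])"
```

```text
the job is handed in; nothing more can be done
the job is handed in; nothing more can be done
```

The top bin now stands on the filled bin, turned half a turn with its feet on the rim, and the job was handed in at about 24 s.

**What I did:**
- I slid the bin about 5.7 mm up the slope until I felt the stop at about 1.6 N. I then backed off 0.8 mm and drew it out square to the slope.
- The tool cannot tilt, so I added a step you did not ask for. I set the bin down on clear bench, pivoted it level in a light grip and re-gripped it.
- I turned it 175° on the way over, because the two bins were not quite parallel.
- I lowered it in 0.8 mm steps until it touched, then let go. It touched at 0.0854 m, and feet on the rim predicted 0.0855 m. The force at contact reached about 6 N.

**Last checks:**
- **Placing:** the pictures show it level, with its slots at the opposite end to the filled bin's. Its centre is within about 3 mm of the filled bin's by the same top view.
- **Angle:** hand-picked corners gave a yaw of 12.3°, where the filled bin measured about 14.7°. I put this down to picking error and did not resolve it.
- **Next bin:** it lies where predicted to within a few millimetres, except its far right corner. That corner is a little off, the same bias as in my first fit.
- **Everything else:** the automatic before/after picture comparison was swamped by the arm and its shadows. For the other objects I rely on the pictures, where those I could see looked unmoved. The blanks are hidden under the placed bin, so I could not see them.

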